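# Fit the second return spring of a drum brake

### The arm

A 7-joint arm with a two-finger parallel gripper is mounted at the origin on the work surface. World frame = base frame: x ahead of the robot, y to its left, z up, the work surface at z = 0. Lengths are in m, angles in rad, forces in N, time in s.
With the tool pointing down it reaches from about 0.4 to 0.85 m from the base axis. Payload 10.4 kg.
Tool frame: the origin (TCP) lies on the front face of the gripper's body, between the roots of the fingers; the fingertips stand 70 mm ahead of it and the grasp point (between the pads) lies 51 mm ahead of it; z points along the fingers, x is the direction in which the jaws open and shut, and the axes are right-handed (so a half turn about z gives the same grasp; the last joint's range is limited). The gripper opens to 87 mm and grips with 3 to 60 N. Pads are 19 mm wide; open, the fingers measure 117 mm over their backs; the gripper's body (75 mm by 190 mm) begins 51 mm behind the grasp point.
Start: joints at [1.135, 0.332, -0.065, 1.46, 0.022, 1.35, -0.088], TCP at [0.251, -0.573, 0.292] pointing down, gripper open.
Joint ranges: [-2.6, 2.6], [-0.5, 2.12], [-1.47, 1.34], [0.16, 2.42], [-1.27, 4.41], [0.06, 2.06], [-2.6, 2.6]. Speed limits (rad/s): [2.22, 2.22, 2.79, 2.79, 3.14, 3.14, 3.14].

### API

Orientations are given as a unit quaternion [w, x, y, z].
In Python, from workcell import * gives the robot as it stands.
- The arm moves only by the tool move_arm, never from a script. Its arguments are lists of equal length, an entry for each row: "travel": the shift along the world's x, y, z in units of 25 mm (1.0 is 25 mm), a list of three; "twist": the turn, a rotation vector about the world's x, y, z in units of 8 degrees (1.0 is 8 degrees), a list of three; "jaw": the finger opening in mm, from 0 to 87. A call has 1 to 12 rows; each row is the pose to reach, as a shift and turn from the pose measured when the call began; what a row does not reach only later rows make up. A row lasts 1/8 s, in which the tool goes at most 62.5 mm and 10.7 degrees, less where a joint would pass 70% of its speed; a pose out of reach is approached as far as the arm can. A call with a gripper value outside its range is refused whole. The fingers move at their own pace and stop on an object; the grip force is fixed at half the most. Time passes only in rows, so rows that repeat a pose let the fingers close. It gives the time, the measured TCP pose, the force and the opening at its end, in the units of the state.
- get_state(): the state, without advancing time (a new reading comes with each control period).
- capture(name): name is "side" or "top"; returns a dict with "image" (420x560x3 uint8, blue, green, red), "camera_matrix" (3x3 intrinsics, pixels), "D" ([k1, k2, p1, p2, k3] as OpenCV has them; the pictures are not rectified), "camera_from_world" (4x4, takes a point from world to camera coordinates). Camera axes: x right, y down, z forward; pixel columns grow to the right and rows downward; lengths in m; the calibration is good to about 2 mm. A picture is of the moment at which its call begins. There is no depth.
- job_done(): hands the job in, once; it reports no verdict.
The state is a dict: "time": time; "qpos": joint angles; "joint_velocities": joint speeds; "joint_torque": joint torques, N m; "tool_pos": TCP position; "tool_rot": TCP orientation; "wrist_force": force on the tool from outside, world axes, zero at the start; "ft_torque": the same for the moment, N m; "width": finger opening in m.
Only numpy, scipy, OpenCV 4.12 (cv2) and the standard library are available. Lean on these libraries where they do the work, as an engineer would, in place of code of your own. Each camera call takes 0.05 s, during which the arm holds its last target.

### The job

Fit the missing upper return spring to the drum brake: bring the loose long spring over, drop the bent leg of its hook end down through the spring hole in the web of the one shoe, and let it go so that it stays hung there. Then take it again by the coil near its eye, stretch it to the headed pin on the other shoe's web and slip the eye down over the pin's head, so that the spring pulls the swung-out shoe home. Leave it so, let go, and do not push the other loose parts about.

Things in the scene. Friction and masses are not known exactly. Their poses are not given: they have to be found in the camera images.
- spring: the long loose return spring, bright steel, 203 mm, about 80 g: close coil 67 mm long, 18 mm across, a straight shank at each end, one ending in a hook, the other in a closed eye. Origin on the coil's axis at mid length; x from hook to eye, z up. Coil at x = -33 to +33 mm. At the start it lies on leg tip and coil, its x axis dipping 0.072 rad to the eye. It stretches but does not bend
- spring_hook_tip (a point): lower end of the hook's leg, at x = -92, z = -18 mm in the spring's frame. The leg is a 3.6 mm wire bent down from the shank at x = -94 mm (the shank lies on the coil's axis), leaning 2 mm towards the coil at its tip. With the shank lying on the web the coil's axis is 1.8 mm above the web's top and the tip 16 mm below it
- spring_hook_coil (a point): middle of the 22 mm of dead coil at the hook end, on the coil's axis (x = -22 mm): the place to grip the hook end, 18 mm wide; axes as the spring's
- spring_eye (a point): centre of the eye, a flat level ring of 3.6 mm wire, 20 mm clear inside, 27 mm outside; on the coil's axis, 71.3 mm beyond spring_eye_coil (x = +93.5 mm unstretched); axes as the spring's
- spring_eye_coil (a point): middle of the 22 mm of dead coil at the eye end, on the coil's axis (x = +22 mm plus the stretch): the place to grip the eye end, 18 mm wide; it moves with the eye; axes as the spring's
- spring_end (a joint): stretch of the spring in m, 0 as it lies: 3.5 N begin to open it, each mm takes 0.35 N more, at most 70 mm; about 10 mm when fitted
- brake: drum brake lying face up, fixed: black plate 330 mm across, 15 mm high, two grey curved shoes. Origin under its centre, x to the wheel cylinder, z up. Spring hole in the shoe at -y, headed pin on the shoe at +y. Shoe webs: flat, 5 mm thick, 92 to 141 mm off the centre, tops 39 mm above the bench; rims round them 54 mm high. Between the webs the plate is bare for x = 0 to 85 mm
- shoe_hole (a point): centre of the 10 mm spring hole in the -y shoe's web, at the web's top face (39 mm above the bench; web 5 mm thick, 19 mm free below). Swings with the shoe; when home it is at x = 40, y = -103 mm in the brake's frame, 206 mm from the pin. The fitted spring runs straight from hole to pin, parallel to the brake's y, its shanks on the webs and its coil between them
- spring_pin (a point): centre of the top of the upright steel pin on the +y shoe's web, at x = 40, y = 103 mm in the brake's frame, 48 mm above the bench (9 mm above the web): head 11 mm across with bevelled top, neck 9 mm. The eye (3.6 mm thick) comes to lie on the web, round the neck
- shoe (a joint): swing of the -y shoe about its lower end (x = -115, y = -15 mm in the brake's frame), rad: 0 home against the wheel cylinder, outwards to 0.12; starts at 0.015 to 0.05 and stays where it is left; a pull of about 2 N along the spring swings it in
- bearing: loose ball bearing, 52 mm across, 15 mm high; to be left alone; origin under its centre
- hub_nut: loose hexagon nut, 38 mm across, 18 mm high, lying inside on the backing plate; to be left alone
- socket: loose wrench socket standing up, 28 mm across, 38 mm high; to be left alone
- short_spring: loose short spring, 30 mm of coil 18 mm across with two small hooks; to be left alone
- screwdriver: black screwdriver, 220 mm long, lying on the robot's left; to be left alone
- spray_can: grey spray can, 60 mm across, 190 mm high, far on the robot's right; to be left alone
Things that resemble listed ones, but are neither listed nor needed, are in the scene too. Several things have the shape of the spring; the one meant has the colours described above.

How it is judged:
On the way, in this order (a step that is already met when the one before it is completed fails the run):
1. the hook's leg hangs through the spring hole of the shoe and the robot has let go of the spring (horizontal distance between spring_hook_tip and shoe_hole below 0.009 m and z of spring_hook_tip in the frame of shoe_hole below -0.007 m and contact force between the fingers and spring below 0.2 N), for 0.3 s.
2. with the leg still in the hole, the eye is drawn over the pin and lies below the top of its head (horizontal distance between spring_hook_tip and shoe_hole below 0.009 m and z of spring_hook_tip in the frame of shoe_hole below -0.007 m and horizontal distance between spring_eye and spring_pin below 0.008 m and z of spring_eye in the frame of spring_pin below -0.003 m), for 0.2 s.
At the end, for the whole second after the job is handed in: The leg's tip is through the hole (within 9 mm of its centre and more than 7 mm below the web's top), the eye round the pin (centres within 8 mm, more than 3 mm below the pin's top), the spring stretched by more than 6 mm, the shoe home within 0.015 rad, the spring released and still (all of step 2 and contact force between the fingers and spring below 0.2 N and value of joint shoe below 0.015 rad and value of joint spring_end above 0.006 m and linear speed of spring below 0.02 m/s); the robot touches nothing.
It fails at once if one of the other loose parts is pushed more than 50 mm from where it lay (distance of any of bearing, hub_nut, socket, short_spring, screwdriver, spray_can from where it was at the start of the episode above 0.05 m).
It also fails if it takes over 45 s, if anything falls off the work surface, if the arm or the gripper's body presses on something with over 40 N, if the wrist force passes 120 N, or if a joint passes its speed limit or range.

## Working session

There is one attempt and no reset: what is moved stays moved. The work goes in short steps, Python scripts to look and compute and a tool call to move; the robot and the scene stay as the last step left them, time stands still between calls to the robot, and variables do not carry over. Pictures are saved under pics/ and viewed, and the job is handed in when it is done.

Besides the shell and the picture viewer there is one more tool, called after "Call:" as name(argument=value, ...), one argument or row to a line, values as JSON. move_arm: Moves the arm, as the interface text tells. Its arguments: {"type":"object","properties":{"travel":{"type":"array"},"twist":{"type":"array"},"jaw":{"type":"array"}},"required":["travel","twist","jaw"]}

```bash
ls; mkdir -p pics; python3 - <<'E'
from workcell import *
import cv2,numpy as np
np.set_printoptions(precision=4,suppress=True)
for n in("top","side"):
    c=capture(n); cv2.imwrite(f"pics/{n}0.png",c["image"]); np.save(f"{n}0.npy",c,allow_pickle=True)
    print(n,c["camera_matrix"],c["D"],c["camera_from_world"])
s=get_state();print(s)
E
```

```text
pics
top [[533.368    0.     285.3228]
 [  0.     533.368  210.7966]
 [  0.       0.       1.    ]] [0.0353 0.     0.     0.     0.    ] [[-0.0201 -0.9997  0.0152 -0.1044]
 [-0.9965  0.0188 -0.0818  0.4567]
 [ 0.0815 -0.0168 -0.9965  1.8746]
 [ 0.      0.      0.      1.    ]]
side [[510.7576   0.     285.4987]
 [  0.     510.7576 201.6441]
 [  0.       0.       1.    ]] [-0.1483  0.      0.      0.      0.    ] [[ 0.9892 -0.1466  0.0016 -0.4577]
 [-0.0964 -0.6579 -0.7469  0.0421]
 [ 0.1105  0.7387 -0.6649  1.5554]
 [ 0.      0.      0.      1.    ]]
{'time': 0.1, 'qpos': array([ 1.1354,  0.3328, -0.0647,  1.4609,  0.0216,  1.3499, -0.0885]), 'joint_velocities': array([ 0.0003, -0.0007, -0.0016,  0.0003, -0.0004, -0.002 ,  0.0014]), 'joint_torque': array([  0.0008, -62.4545,   0.0245, -39.072 ,  -0.0615,   0.0366,
         0.0001]), 'tool_pos': array([ 0.2506, -0.5723,  0.2915]), 'tool_rot': array([-0.0003,  0.837 , -0.5472, -0.0005]), 'wrist_force': array([-0.3127,  0.5107, -0.2677]), 'ft_torque': array([-0.0012, -0.0527, -0.0061]), 'width': 0.08688448678683489}
```

View pics/top0.png

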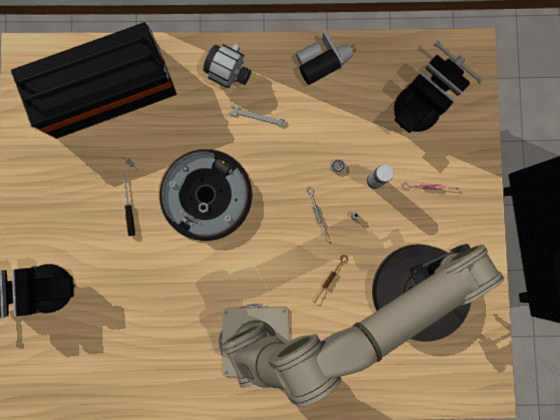

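View pics/side0.png

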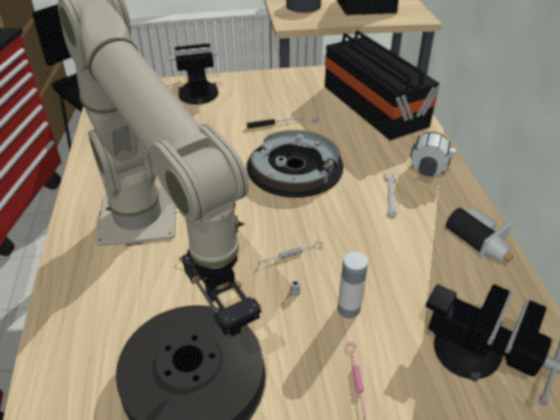

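Three things in the top view are spring-shaped: steel at (318,214), brown at (331,279) and pink at (432,187). The bright steel one fits the description, so I'll check it and the brake in enlarged crops.

```bash
python3 - <<'E'
import cv2
a=cv2.imread("pics/top0.png");b=cv2.imread("pics/side0.png")
cv2.imwrite("pics/t_spring.png",cv2.resize(a[170:260,290:380],None,fx=6,fy=6,interpolation=cv2.INTER_CUBIC))
cv2.imwrite("pics/t_brake.png",cv2.resize(a[145:245,155:255],None,fx=6,fy=6,interpolation=cv2.INTER_CUBIC))
cv2.imwrite("pics/s_spring.png",cv2.resize(b[225:305,245:335],None,fx=6,fy=6,interpolation=cv2.INTER_CUBIC))
cv2.imwrite("pics/s_brake.png",cv2.resize(b[120:205,240:350],None,fx=6,fy=6,interpolation=cv2.INTER_CUBIC))
E
```

```text
(no output)
```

View pics/t_spring.png

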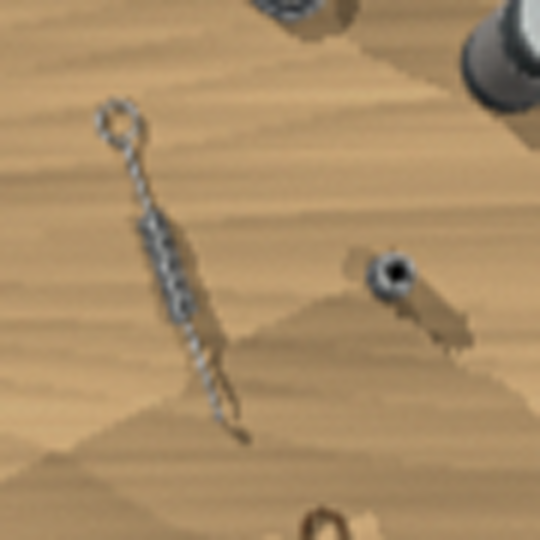

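View pics/t_brake.png

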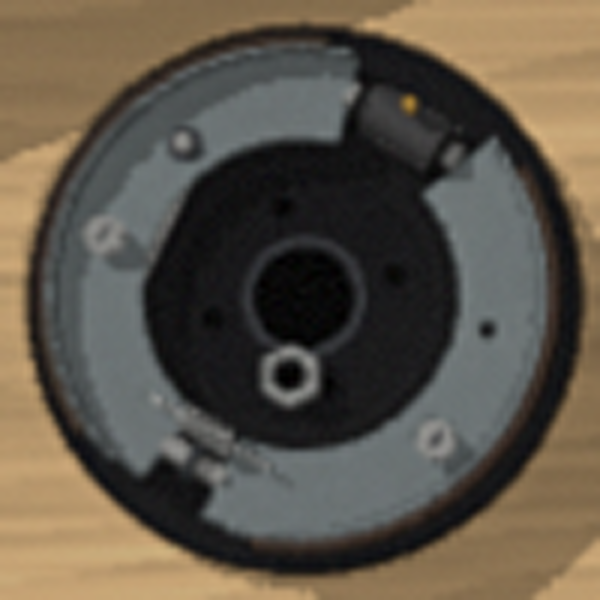

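View pics/s_spring.png

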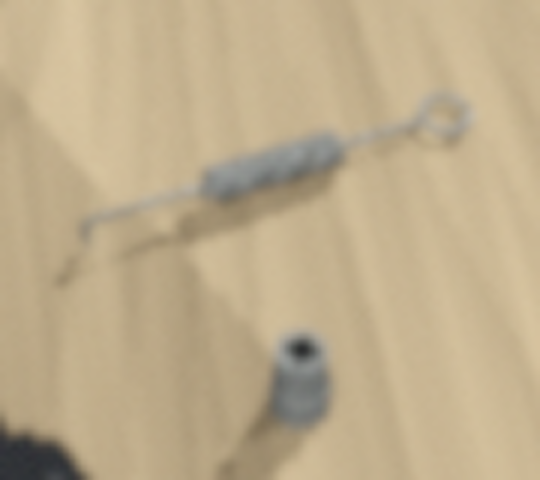

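View pics/s_brake.png

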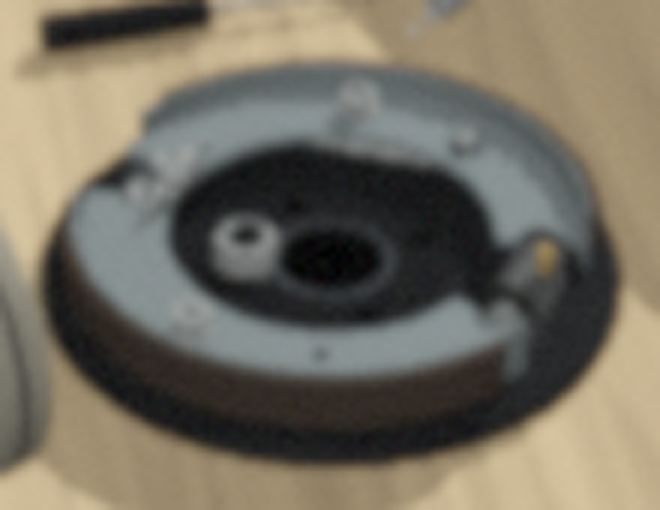

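The crops confirm it: steel spring, eye at about (310,190), hook at about (327,240) in the top view. In the brake crop the hole is at about (236,200) and the pin at about (185,169). The side view shows both as well, so I'll triangulate.

```bash
cat > h.py <<'E'
import cv2,numpy as np
np.set_printoptions(precision=4,suppress=True)
def load(n): return np.load(n,allow_pickle=True).item()
def ray(c,px):
    T=c["camera_from_world"];R=T[:3,:3];t=T[:3,3]
    p=cv2.undistortPoints(np.array([[px]],float),c["camera_matrix"],c["D"])[0,0]
    return -R.T@t, R.T@np.array([p[0],p[1],1.])
def plane(c,px,z):
    o,d=ray(c,px); return o+d*(z-o[2])/d[2]
def tri(c1,p1,c2,p2):
    o1,d1=ray(c1,p1);o2,d2=ray(c2,p2)
    d1/=np.linalg.norm(d1);d2/=np.linalg.norm(d2)
    A=np.c_[d1,-d2];s=np.linalg.lstsq(A,o2-o1,rcond=None)[0]
    a=o1+d1*s[0];b=o2+d2*s[1]
    return (a+b)/2,np.linalg.norm(a-b)
def proj(c,P):
    T=c["camera_from_world"]
    return cv2.projectPoints(np.array([P],float),cv2.Rodrigues(T[:3,:3])[0],T[:3,3],c["camera_matrix"],c["D"])[0][0,0]
def crop(px,x0,y0,f=6): return ((px[0]+.5)/f-.5+x0,(px[1]+.5)/f-.5+y0)
def blob(img,px,r,dark=True):
    g=cv2.cvtColor(img,cv2.COLOR_BGR2GRAY).astype(float)
    x,y=int(round(px[0])),int(round(px[1]));w=g[y-r:y+r+1,x-r:x+r+1]
    edge=np.median(np.r_[w[0],w[-1],w[:,0],w[:,-1]]);d=edge-w if dark else w-edge
    d=np.clip(d-0.25*d.max(),0,None);Y,X=np.mgrid[y-r:y+r+1,x-r:x+r+1]
    return (d*X).sum()/d.sum(),(d*Y).sum()/d.sum()
E
cat > m.py <<'E'
from h import *
t=load("top0.npy");s=load("side0.npy")
ht=blob(t["image"],crop((487,329),155,145),3);hs=blob(s["image"],crop((320,353),240,120),2)
print("hole px",ht,hs,plane(t,ht,.039),plane(s,hs,.039),tri(t,ht,s,hs))
pt=crop((184,142),155,145);ps=crop((465,138),240,120)
print("pin",pt,ps,plane(t,pt,.048),plane(s,ps,.048),tri(t,pt,s,ps))
E
cat >> m.py <<'E'
for n,a,b,z in(("eye",(120,124),(443,116),.0045),("coil",(167,265),(273,167),.009),("bend",(222,418),(85,220),.0158)):
    a=crop(a,290,170);b=crop(b,245,225)
    print(n,a,b,plane(t,a,z),plane(s,b,z),tri(t,a,s,b))
# brake centre: black plate ellipse in top, plate outer at z=.015
E
python3 m.py
```

```text
hole px (np.float64(235.7551724137931), np.float64(199.46724137931034)) (np.float64(292.97877358490564), np.float64(178.65801886792454)) [0.4962 0.0605 0.039 ] [0.4955 0.0586 0.039 ] (array([0.4961, 0.0606, 0.0373]), np.float64(0.0005426596093789254))
pin (185.25, 168.25) (317.0833333333333, 142.58333333333334) [0.6085 0.235  0.048 ] [0.6073 0.231  0.048 ] (array([0.6087, 0.2356, 0.0447]), np.float64(0.0006468728989588666))
eye (309.5833333333333, 190.25) (318.4166666666667, 243.91666666666666) [ 0.5282 -0.2021  0.0045] [ 0.5281 -0.2025  0.0045] (array([ 0.5282, -0.2022,  0.0041]), np.float64(7.640825778065699e-05))
coil (317.4166666666667, 213.75) (290.0833333333333, 252.41666666666666) [ 0.4427 -0.2278  0.009 ] [ 0.442  -0.2273  0.009 ] (array([ 0.4423, -0.2278,  0.0095]), np.float64(0.0006727081550968814))
bend (326.5833333333333, 239.25) (258.75, 261.25) [ 0.3509 -0.2576  0.0158] [ 0.351  -0.2536  0.0158] (array([ 0.3508, -0.2572,  0.0198]), np.float64(1.526788326567699e-05))
```

Call:
move_arm(
  travel=[
    [0.5, 1, -0.3],
    [1.4, 2.8, -1],
    [2.3, 4.6, -2],
    [3.2, 6.4, -3],
    [4.1, 8.2, -4],
    [5, 10, -5],
    [5.9, 11.8, -6],
    [6.5, 12.9, -6.4],
    [6.77, 13.47, -6.4],
    [6.77, 13.47, -6.4],
    [6.77, 13.47, -6.4],
  ],
  twist=[
    [0, 0, -0.1],
    [0, 0, -0.2],
    [0, 0, -0.3],
    [0, 0, -0.4],
    [0, 0, -0.5],
    [0, 0, -0.6],
    [0, 0, -0.7],
    [0, 0, -0.79],
    [0, 0, -0.79],
    [0, 0, -0.79],
    [0, 0, -0.79],
  ],
  jaw=[50, 50, 50, 50, 50, 50, 50, 50, 50, 50, 50],
)

```text
time: 1.48
tool_pos: [0.4195, -0.2371, 0.132]
tool_rot: [-0.0, 0.805, -0.593, -0.0]
wrist_force: [0.2, -0.6, 0.2]
width: 0.05
```

```bash
cat > cap.py <<'E'
import sys
from workcell import *
from h import *
k=sys.argv[1]; s=get_state()
for n in("top","side"):
    c=capture(n); np.save(f"{n}{k}.npy",c,allow_pickle=True); cv2.imwrite(f"pics/{n}{k}.png",c["image"])
print(s["time"],s["tool_pos"],s["tool_rot"],s["wrist_force"],s["width"],s["qpos"])
from scipy.spatial.transform import Rotation as R
q=s["tool_rot"];M=R.from_quat([q[1],q[2],q[3],q[0]]).as_matrix();print("x",M[:,0],"yaw",np.degrees(np.arctan2(M[1,0],M[0,0])),"z",M[:,2])
# crops: args n,x0,y0,x1,y1
i=2
while i<len(sys.argv):
    n,x0,y0,x1,y1=sys.argv[i],*map(int,sys.argv[i+1:i+5]);i+=5
    im=cv2.imread(f"pics/{n}{k}.png")[y0:y1,x0:x1]
    cv2.imwrite(f"pics/{n}{k}_crop.png",cv2.resize(im,None,fx=6,fy=6,interpolation=cv2.INTER_CUBIC))
E
python3 cap.py 1 top 280 170 370 260 side 230 200 340 285
```

```text
1.475 [ 0.4195 -0.2371  0.132 ] [-0.0001  0.8051 -0.5932 -0.0001] [ 0.163  -0.6313  0.1723] 0.05001884688922152 [ 0.7093  0.2004 -0.3135  1.9948  0.0748  0.9573 -0.9115]
x [ 0.2962 -0.9551 -0.0002] yaw -72.76808345177653 z [ 0.0001  0.0003 -1.    ]
```

View pics/top1_crop.png

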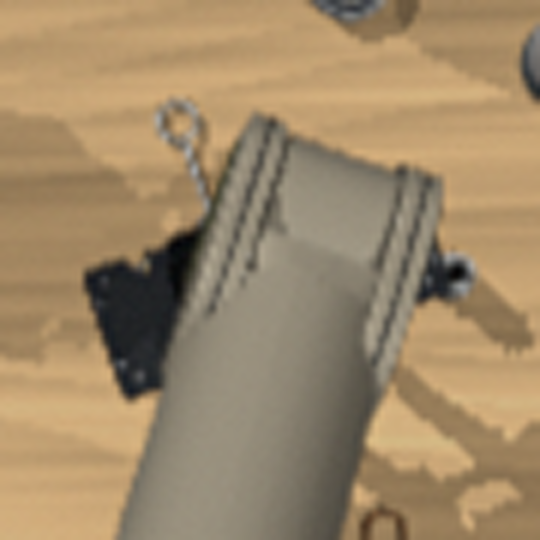

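View pics/side1_crop.png

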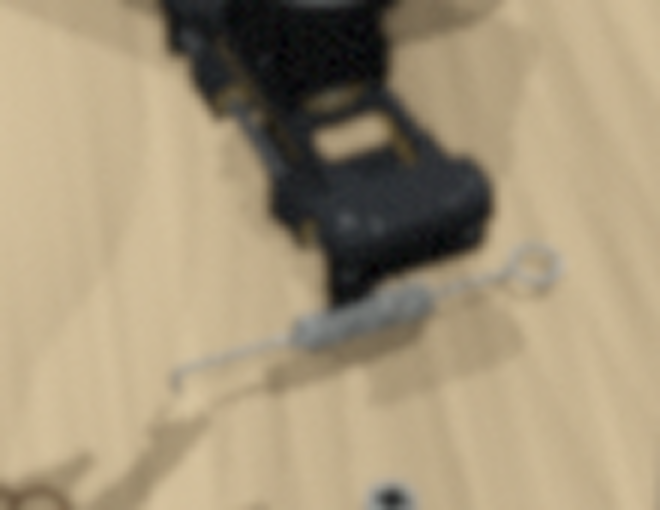

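The side view shows the near finger over the hook-end coil, at about (350,285) in the crop, and the jaw straddles the coil. Going down to grip.

Call:
move_arm(
  travel=[
    [0.02, 0.06, -0.8],
    [0.02, 0.06, -1.6],
    [0.02, 0.06, -2.2],
    [0.02, 0.06, -2.36],
    [0.02, 0.06, -2.36],
    [0.02, 0.06, -2.36],
    [0.02, 0.06, -2.36],
    [0.02, 0.06, -2.36],
    [0.02, 0.06, -2.36],
  ],
  twist=[
    [0, 0, 0],
    [0, 0, 0],
    [0, 0, 0],
    [0, 0, 0],
    [0, 0, 0],
    [0, 0, 0],
    [0, 0, 0],
    [0, 0, 0],
    [0, 0, 0],
  ],
  jaw=[50, 50, 50, 50, 50, 0, 0, 0, 0],
)

```text
time: 2.7
tool_pos: [0.42, -0.2354, 0.073]
tool_rot: [-0.0, 0.805, -0.593, -0.0]
wrist_force: [-0.3, 0.8, 0.2]
width: 0.0179
```

```bash
python3 cap.py 2  side 230 200 340 285
```

```text
2.7 [ 0.42   -0.2354  0.073 ] [-0.0002  0.805  -0.5933 -0.0001] [-0.2924  0.7981  0.2312] 0.017877998984016534 [ 0.6928  0.2931 -0.3047  2.034   0.1171  0.8308 -0.9491]
x [ 0.296  -0.9552 -0.0004] yaw -72.7842972091678 z [ 0.0001  0.0004 -1.    ]
```

View pics/side2_crop.png

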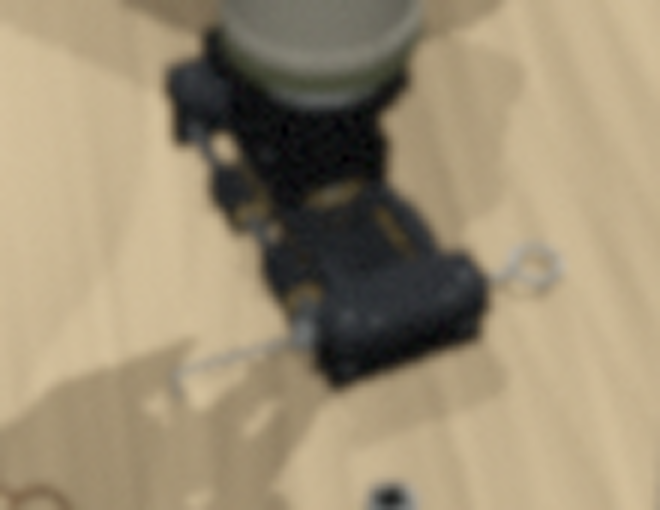

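Call:
move_arm(
  travel=[
    [0, 0, 1.2],
    [0.3, 0.6, 3],
    [0.9, 2.6, 3.68],
    [1.6, 4.8, 3.68],
    [2.3, 7, 3.68],
    [3, 9.2, 3.68],
    [3.6, 11.3, 3.68],
    [4.2, 13, 3.68],
    [4.48, 14.06, 3.68],
    [4.48, 14.06, 3.68],
    [4.48, 14.06, 3.68],
  ],
  twist=[
    [0, 0, 0],
    [0, 0, 0],
    [0, 0, 0.5],
    [0, 0, 1.2],
    [0, 0, 2],
    [0, 0, 2.8],
    [0, 0, 3.6],
    [0, 0, 4.4],
    [0, 0, 5],
    [0, 0, 5],
    [0, 0, 5],
  ],
  jaw=[0, 0, 0, 0, 0, 0, 0, 0, 0, 0, 0],
)

```text
time: 4.18
tool_pos: [0.5318, 0.1146, 0.1647]
tool_rot: [0.0, 0.959, -0.283, -0.0]
wrist_force: [-0.4, 0.1, -0.4]
width: 0.0177
```

Call:
move_arm(
  travel=[
    [0, 0, -0.2],
    [0, 0, -0.4],
    [0, 0, -0.4],
  ],
  twist=[
    [0.2, -0.14, 0],
    [0.434, -0.28, 0],
    [0.434, -0.28, 0],
  ],
  jaw=[0, 0, 0],
)

```text
time: 4.55
tool_pos: [0.5315, 0.1122, 0.1543]
tool_rot: [-0.033, 0.958, -0.285, 0.01]
wrist_force: [0.4, 0.2, -1.0]
width: 0.0177
```

```bash
python3 cap.py 3 top 165 140 265 240  side 240 105 350 205
```

```text
4.55 [0.5315 0.1122 0.1543] [-0.0333  0.9579 -0.2849  0.0096] [ 0.3938  0.2259 -1.0053] 0.01767985888744129 [ 0.2956  0.3192 -0.6464  1.8443  0.1754  0.9917 -0.9917]
x [ 0.8375 -0.5464 -0.0006] yaw -33.12150125352454 z [ 0.0373  0.0583 -0.9976]
```

View pics/top3_crop.png

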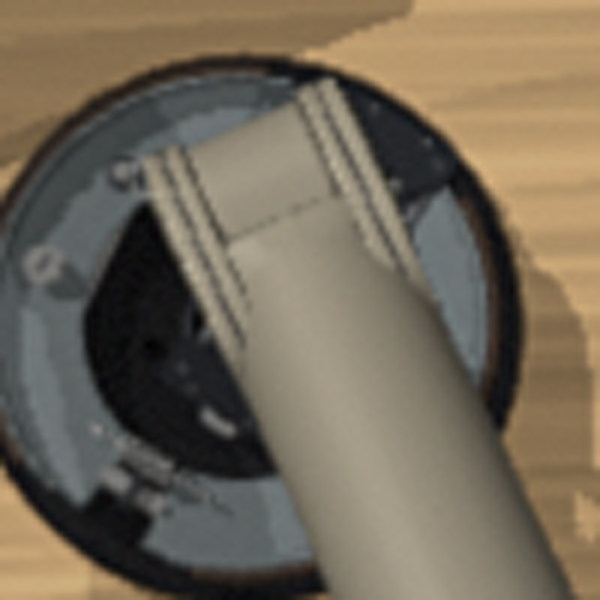

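View pics/side3_crop.png

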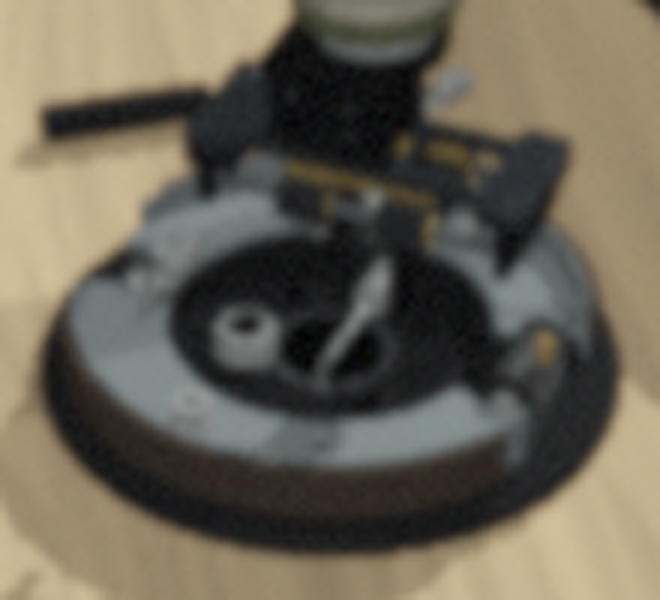

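```bash
cat > pred.py <<'E'
import sys
from h import *
def pts(tcp,zt,x,g=-.021,tilt=.072):
    x=np.array(x);zt=np.array(zt);tcp=np.array(tcp)
    y=np.cross(zt,x) # spring frame: in tool: along-axis dir
    d0=-y if False else y
    # spring x axis: horizontal-tool dir with dip tilt towards tool z
    for sgn in(1,-1):
        if (sgn*y)[1]>0: ax=sgn*y
    a=ax*np.cos(tilt)+zt*np.sin(tilt); up=-zt*np.cos(tilt)+ax*np.sin(tilt)
    G=tcp+.060*zt
    P=lambda X,Z:G+a*(X-g)+up*Z
    return dict(bend=P(-.094,0),tip=P(-.092,-.018),coilend=P(-.033,0),eye=P(.0935,0)),a
if __name__=="__main__":
    from workcell import get_state
    from scipy.spatial.transform import Rotation as R
    k=sys.argv[1];s=get_state();q=s["tool_rot"];M=R.from_quat([q[1],q[2],q[3],q[0]]).as_matrix()
    d,a=pts(s["tool_pos"],M[:,2],M[:,0]);print(a)
    for n,p in d.items():
        for c,o in(("side",(240,105)),("top",(165,140))):
            u=proj(load(c+k+".npy"),p);print(n,p,c,u,"crop",(u-o)*6+2.5)
E
python3 pred.py 3; python3 - <<'E'
import cv2
im=cv2.imread("pics/side3.png")[150:190,270:320]
cv2.imwrite("pics/z3.png",cv2.resize(im,None,fx=14,fy=14,interpolation=cv2.INTER_CUBIC))
E
```

```text
[ 0.5449  0.8385 -0.0022]
bend [0.4944 0.0557 0.0952] side [292.9739 165.2554] crop [320.3435 364.0327]
bend [0.4944 0.0557 0.0952] top [235.8884 198.2758] crop [427.8305 352.1546]
tip [0.4954 0.0574 0.0771] side [293.163  169.4607] crop [321.4782 389.2645]
tip [0.4954 0.0574 0.0771] top [235.8089 198.527 ] crop [427.3535 353.662 ]
coilend [0.5276 0.1069 0.095 ] side [300.7228 154.7004] crop [366.837  300.7026]
coilend [0.5276 0.1069 0.095 ] top [220.7496 188.8649] crop [336.9974 295.6897]
eye [0.5965 0.2129 0.0947] side [315.5534 134.5137] crop [455.8204 179.5824]
eye [0.5965 0.2129 0.0947] top [189.4116 169.3888] crop [148.9698 178.8325]
```

View pics/z3.png

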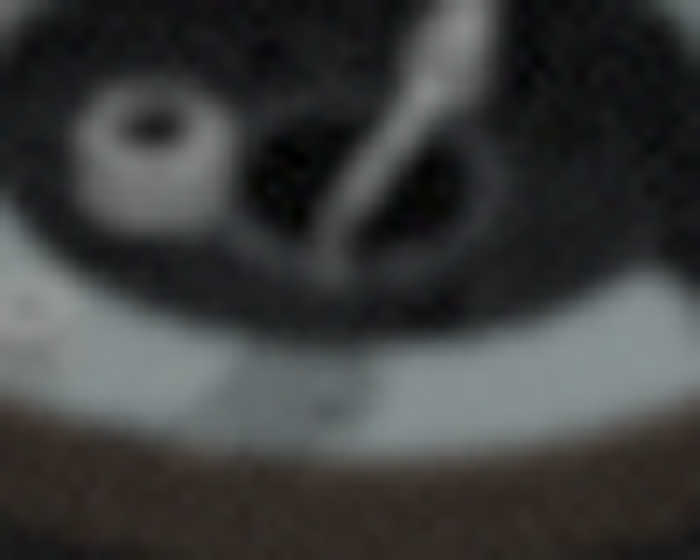

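The side crop puts the hook tip at about (293.1,169.2), predicted (293.2,169.5), and the hole at (293,178.7). The model agrees, so I'll lower to just above the web and look again.

Call:
move_arm(
  travel=[
    [0, 0.05, -0.4],
    [0, 0.11, -0.9],
    [0, 0.11, -1.25],
    [0, 0.11, -1.36],
    [0, 0.11, -1.36],
  ],
  twist=[
    [0, 0, 0],
    [0, 0, 0],
    [0, 0, 0],
    [0, 0, 0],
    [0, 0, 0],
  ],
  jaw=[0, 0, 0, 0, 0],
)

```text
time: 5.28
tool_pos: [0.5318, 0.1163, 0.1207]
tool_rot: [-0.033, 0.958, -0.284, 0.01]
wrist_force: [-0.4, 0.1, -2.2]
width: 0.0178
```

```bash
python3 cap.py 4 top 165 140 265 240  side 240 105 350 205; python3 pred.py 4; python3 - <<'E'
import cv2
im=cv2.imread("pics/side4.png")[150:190,270:320]
cv2.imwrite("pics/z4.png",cv2.resize(im,None,fx=14,fy=14,interpolation=cv2.INTER_CUBIC))
E
```

```text
5.275 [0.5318 0.1163 0.1207] [-0.0335  0.9582 -0.2839  0.0096] [-0.3906  0.1471 -2.25  ] 0.017764489904983246 [ 0.272   0.3674 -0.6328  1.8682  0.2132  0.9282 -1.0229]
x [ 0.8386 -0.5448 -0.0006] yaw -33.00939065871976 z [ 0.0375  0.0587 -0.9976]
[ 0.5449  0.8385 -0.0018]
bend [0.4946 0.0586 0.0614] side [292.7869 173.1688] crop [319.2214 411.5128]
bend [0.4946 0.0586 0.0614] top [235.8089 199.2446] crop [427.3531 357.9676]
tip [0.4957 0.0602 0.0434] side [292.9771 177.2482] crop [320.3624 435.9894]
tip [0.4957 0.0602 0.0434] top [235.7308 199.4795] crop [426.8849 359.377 ]
coilend [0.5278 0.1098 0.0613] side [300.4284 162.5544] crop [365.0705 347.8265]
coilend [0.5278 0.1098 0.0613] top [220.9432 190.0035] crop [338.1591 302.5208]
eye [0.5968 0.2158 0.0611] side [315.0747 142.2203] crop [452.9481 225.8215]
eye [0.5968 0.2158 0.0611] top [190.169  170.8775] crop [153.5139 187.7652]
```

View pics/z4.png

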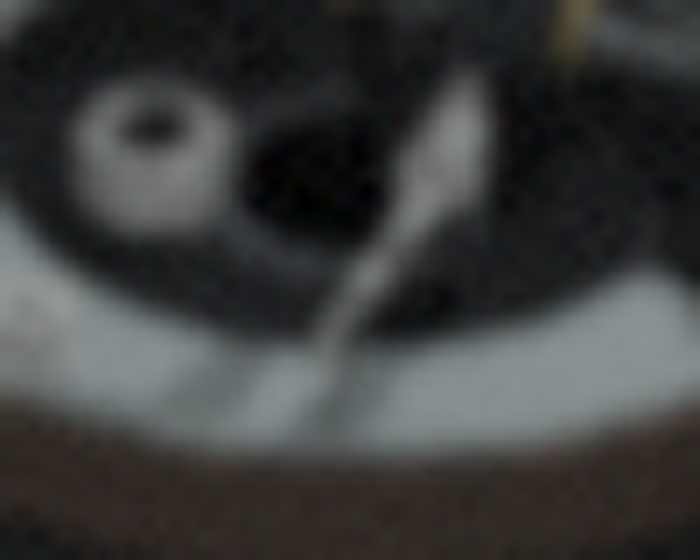

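The hook leg now covers the hole at about (293,177.5). I'll lower it about 9 mm and check the force.

Call:
move_arm(
  travel=[
    [0, 0, -0.12],
    [0, 0, -0.24],
    [0, 0, -0.36],
    [0, 0, -0.36],
  ],
  twist=[
    [0, 0, 0],
    [0, 0, 0],
    [0, 0, 0],
    [0, 0, 0],
  ],
  jaw=[0, 0, 0, 0],
)

```text
time: 5.88
tool_pos: [0.5319, 0.1162, 0.1118]
tool_rot: [-0.034, 0.958, -0.284, 0.01]
wrist_force: [0.4, 0.4, -1.3]
width: 0.0177
```

```bash
python3 cap.py 5; python3 pred.py 5|grep tip
```

```text
5.875 [0.5319 0.1162 0.1118] [-0.0335  0.9582 -0.284   0.0098] [ 0.3523  0.4495 -1.2767] 0.017719244801487337 [ 0.267   0.3799 -0.628   1.8744  0.2232  0.9114 -1.0298]
x [ 0.8385 -0.5449 -0.0002] yaw -33.017518839542255 z [ 0.0378  0.0586 -0.9976]
tip [0.4957 0.0603 0.0344] side [292.94   179.4422] crop [320.1399 449.153 ]
tip [0.4957 0.0603 0.0344] top [235.9233 199.7476] crop [428.0398 360.9856]
```

Call:
move_arm(
  travel=[
    [0, 0, -0.13],
    [0, 0, -0.26],
    [0, 0, -0.38],
    [0, 0, -0.38],
  ],
  twist=[
    [0, 0, 0],
    [0, 0, 0],
    [0, 0, 0],
    [0, 0, 0],
  ],
  jaw=[0, 0, 0, 0],
)

```text
time: 6.48
tool_pos: [0.5319, 0.1163, 0.1023]
tool_rot: [-0.034, 0.958, -0.284, 0.01]
wrist_force: [-0.7, 0.8, -1.5]
width: 0.0177
```

```bash
python3 cap.py 6  side 240 105 350 205; python3 pred.py 6|grep -v top;python3 - <<'E'
import cv2
im=cv2.imread("pics/side6.png")[150:190,270:320]
cv2.imwrite("pics/z6.png",cv2.resize(im,None,fx=14,fy=14,interpolation=cv2.INTER_CUBIC))
E
```

```text
6.475 [0.5319 0.1163 0.1023] [-0.0335  0.9582 -0.284   0.0097] [-0.7497  0.7813 -1.5275] 0.017670246380476106 [ 0.2614  0.3938 -0.6226  1.8806  0.2339  0.8936 -1.0372]
x [ 0.8385 -0.5448 -0.0004] yaw -33.01416618075283 z [ 0.0377  0.0587 -0.9976]
[ 0.5448  0.8385 -0.0018]
bend [0.4946 0.0586 0.0429] side [292.7181 177.7254] crop [318.8083 438.8521]
tip [0.4957 0.0603 0.0249] side [292.9065 181.7384] crop [319.9388 462.9307]
coilend [0.5278 0.1098 0.0428] side [300.3064 167.0708] crop [364.3381 374.9249]
eye [0.5968 0.2159 0.0426] side [314.8611 146.6425] crop [451.6664 252.355 ]
```

View pics/z6.png

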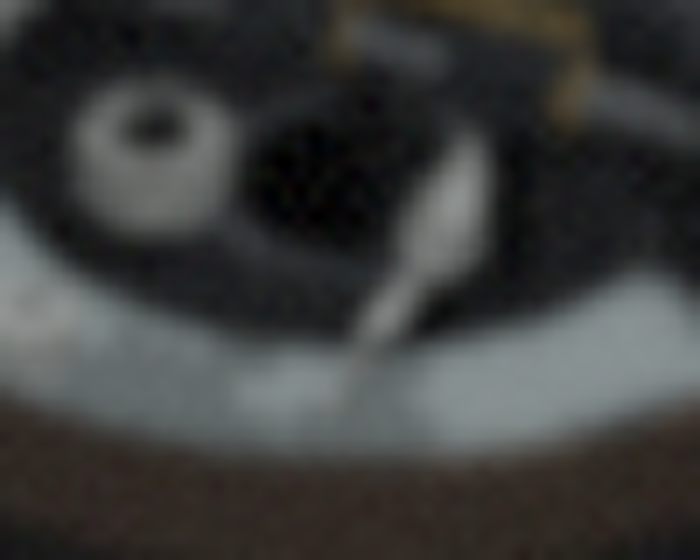

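View pics/side6_crop.png

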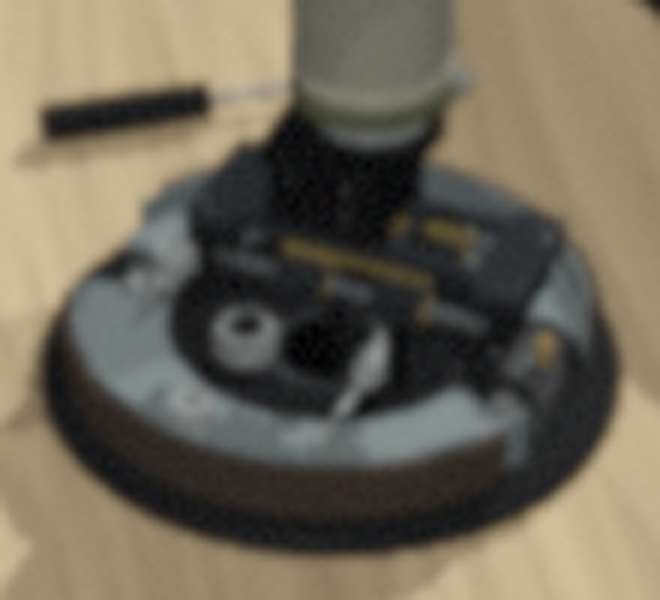

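No upward force, and the leg has gone into the hole at about (292.5,178). Seating it and opening the jaw.

Call:
move_arm(
  travel=[
    [0, 0, -0.05],
    [0, 0, -0.05],
    [0, 0, -0.05],
    [0, 0, -0.05],
    [0, 0, -0.05],
    [0, 0, -0.05],
    [0, 0, -0.05],
    [0, 0, -0.05],
  ],
  twist=[
    [0, 0, 0],
    [0, 0, 0],
    [0, 0, 0],
    [0, 0, 0],
    [0, 0, 0],
    [0, 0, 0],
    [0, 0, 0],
    [0, 0, 0],
  ],
  jaw=[0, 0, 42, 42, 42, 42, 42, 42],
)

```text
time: 7.58
tool_pos: [0.5321, 0.1163, 0.1014]
tool_rot: [-0.034, 0.958, -0.284, 0.01]
wrist_force: [0.4, -0.3, -0.1]
width: 0.0416
```

Call:
move_arm(
  travel=[
    [0, 0, 0.6],
    [0, 0, 1.5],
    [0, 0, 2.4],
    [-1.2, -0.9, 3],
    [-2.5, -1.8, 3.2],
    [-4, -3, 3.2],
    [-5, -4, 3.2],
    [-5, -4, 3.2],
    [-5, -4, 3.2],
  ],
  twist=[
    [0, 0, 0],
    [0, 0, 0],
    [0, 0, 0],
    [0, 0, 0],
    [0, 0, 0],
    [0, 0, 0],
    [0, 0, 0],
    [0, 0, 0],
    [0, 0, 0],
  ],
  jaw=[42, 42, 42, 42, 42, 42, 42, 42, 42],
)

```text
time: 8.7
tool_pos: [0.4078, 0.0168, 0.1823]
tool_rot: [-0.034, 0.958, -0.284, 0.011]
wrist_force: [0.1, -0.3, -0.8]
width: 0.0418
```

```bash
python3 cap.py 7 top 155 145 255 245 side 240 105 350 205
```

```text
8.7 [0.4078 0.0168 0.1823] [-0.0338  0.9582 -0.2838  0.0109] [ 0.0838 -0.2553 -0.7651] 0.04181783415029269 [ 0.5394 -0.0486 -0.6305  2.1295 -0.0986  1.0082 -0.6162]
x [ 0.8387 -0.5446  0.0017] yaw -32.9999982675171 z [ 0.04    0.0586 -0.9975]
```

View pics/top7_crop.png

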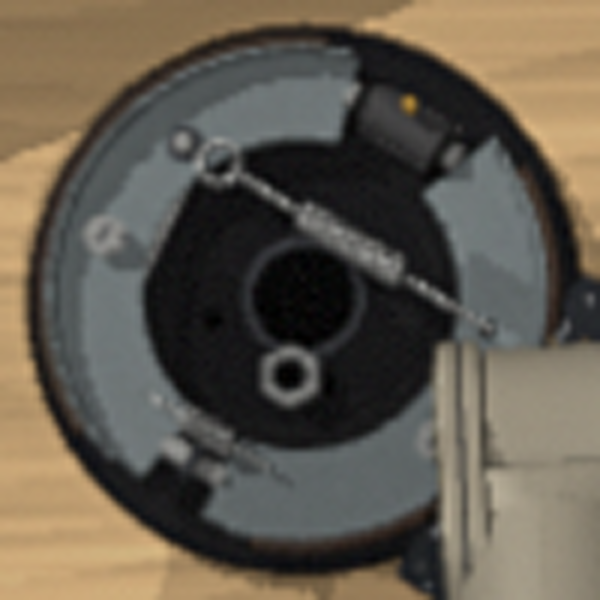

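View pics/side7_crop.png

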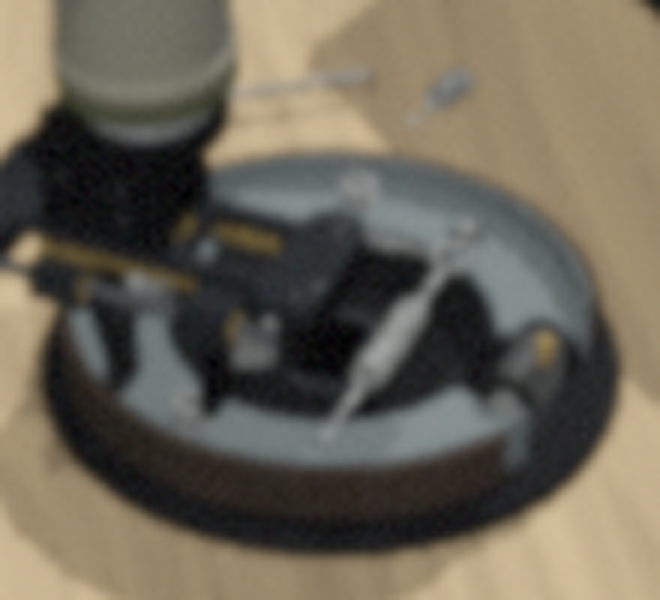

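Step 1 looks met. In the top crop the hook is in the hole at (488,328), the coil runs between the webs, and the eye lies on the web at (218,161), just short of the pin at (184,142).

```bash
python3 - <<'E'
from h import *
t=load("top7.npy");s=load("side7.npy")
im=t["image"]
cv2.imwrite("pics/z7.png",cv2.resize(im[160:205,178:242],None,fx=12,fy=12,interpolation=cv2.INTER_CUBIC))
cv2.imwrite("pics/z7s.png",cv2.resize(s["image"][135:185,285:330],None,fx=12,fy=12,interpolation=cv2.INTER_CUBIC))
E
```

```text
(no output)
```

View pics/z7.png

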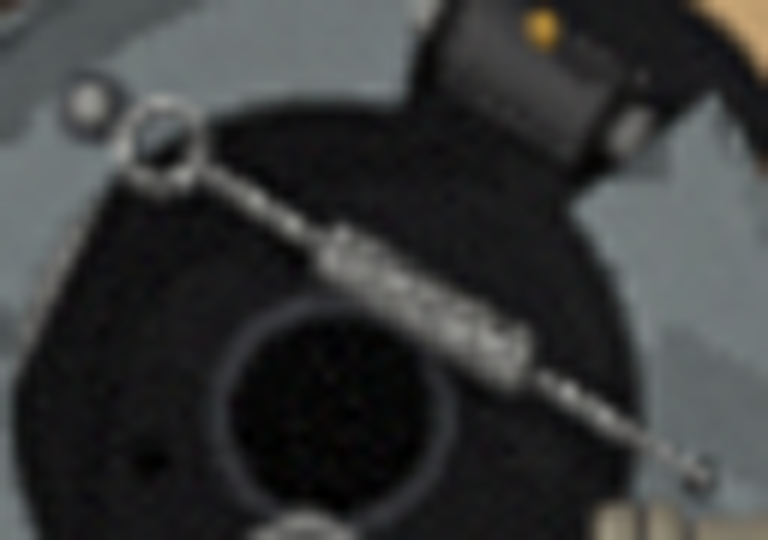

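View pics/z7s.png

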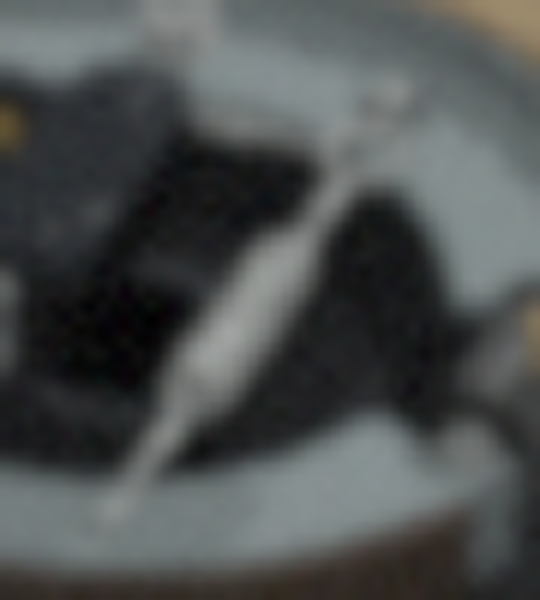

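```bash
python3 - <<'E'
from h import *
t=load("top7.npy")
P={n:plane(t,crop(p,178,160,12),z) for n,p,z in(("eye",(162,143),.0408),("pin",(92,105),.048),("bend",(700,470),.0408),("c1",(333,250),.0408),("c2",(525,362),.0408))}
for k,v in P.items(): print(k,v)
d=lambda a,b:np.linalg.norm((P[a]-P[b])[:2])
print(d("eye","bend"),d("eye","pin"),d("c1","c2"),d("bend","c2"),d("eye","c1"))
v=P["eye"]-P["bend"];print(np.degrees(np.arctan2(v[1],v[0])))
v=P["pin"]-P["bend"];print(np.degrees(np.arctan2(v[1],v[0])))
u=(P["eye"]-P["bend"])[:2];u/=np.linalg.norm(u)
print("eyecoil from bend",P["bend"][:2]+u*.116,"from eye",P["eye"][:2]-u*.0713, "from coil",(P["c1"]+P["c2"])[:2]/2+u*.022)
E
```

```text
eye [0.5979 0.216  0.0408]
pin [0.6083 0.2352 0.048 ]
bend [0.4987 0.0599 0.0408]
c1 [0.5654 0.1664 0.0408]
c2 [0.5314 0.1106 0.0408]
0.185011729948412 0.02176690152891485 0.06530946493419171 0.06037406852096485 0.05934518916745419
57.55941506964206
57.971596723303456
eyecoil from bend [0.5609 0.1578] from eye [0.5597 0.1559] from coil [0.5602 0.1571]
```

Call:
move_arm(
  travel=[
    [1.2, 1.1, 0],
    [2.6, 2.4, 0],
    [4, 3.7, 0],
    [5.2, 4.8, -0.4],
    [6.09, 5.59, -0.9],
    [6.09, 5.59, -1.5],
    [6.09, 5.59, -1.5],
    [6.09, 5.59, -1.5],
  ],
  twist=[
    [-0.1, 0.1, 0],
    [-0.2, 0.15, 0],
    [-0.3, 0.2, 0.03],
    [-0.42, 0.286, 0.06],
    [-0.42, 0.286, 0.06],
    [-0.42, 0.286, 0.06],
    [-0.42, 0.286, 0.06],
    [-0.42, 0.286, 0.06],
  ],
  jaw=[42, 42, 42, 42, 42, 42, 42, 42],
)

```text
time: 9.8
tool_pos: [0.5599, 0.1563, 0.1447]
tool_rot: [-0.0, 0.96, -0.28, -0.001]
wrist_force: [0.8, -1.2, 0.4]
width: 0.042
```

```bash
python3 cap.py 8 top 155 145 255 245 side 240 105 350 205
```

```text
9.8 [0.5599 0.1563 0.1447] [-0.0001  0.9601 -0.2798 -0.0006] [ 0.7614 -1.2006  0.394 ] 0.04195210670233409 [ 0.2079  0.4551 -0.6899  1.715   0.3203  1.0882 -1.15  ]
x [ 0.8434 -0.5372 -0.0012] yaw -32.49533054071396 z [-0.001   0.0005 -1.    ]
```

View pics/side8_crop.png

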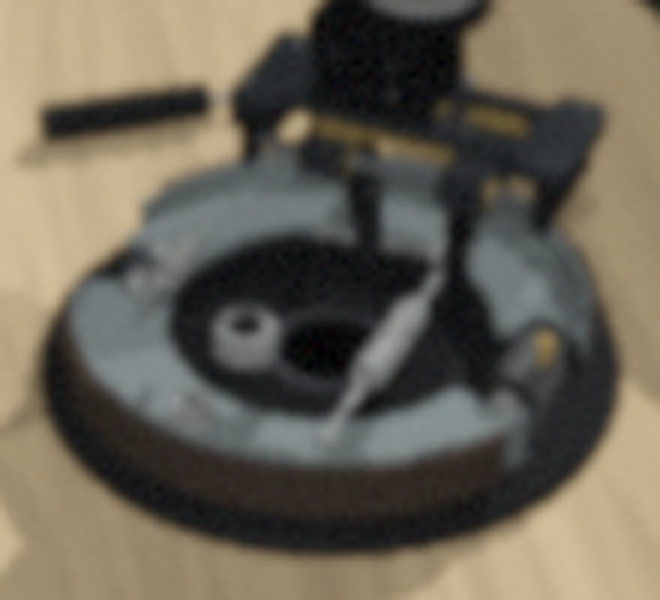

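View pics/top8_crop.png

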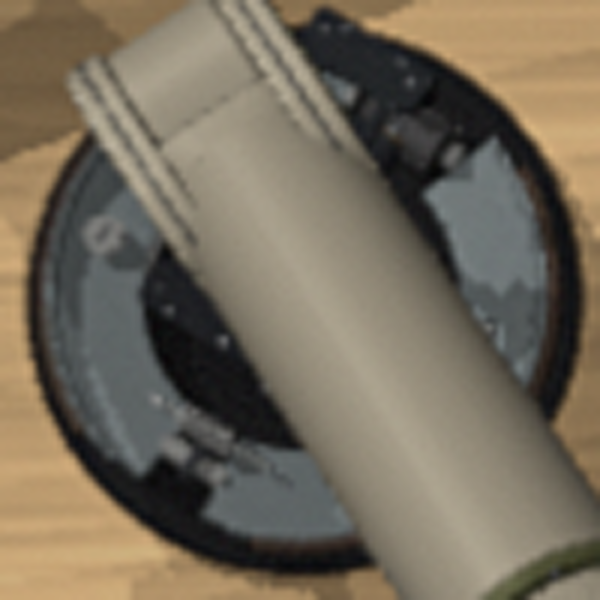

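The fingers straddle the eye-end coil in the side crop (about (365,215) and (460,235)). Lowering and closing.

Call:
move_arm(
  travel=[
    [0, 0, -0.7],
    [0, 0, -1.4],
    [0, 0, -1.9],
    [0, 0, -1.99],
    [0, 0, -1.99],
    [0, 0, -1.99],
    [0, 0, -1.99],
    [0, 0, -1.99],
  ],
  twist=[
    [0, 0, 0],
    [0, 0, 0],
    [0, 0, 0],
    [0, 0, 0],
    [0, 0, 0],
    [0, 0, 0],
    [0, 0, 0],
    [0, 0, 0],
  ],
  jaw=[42, 42, 42, 42, 0, 0, 0, 0],
)

```text
time: 10.9
tool_pos: [0.5604, 0.1565, 0.0958]
tool_rot: [-0.0, 0.96, -0.28, 0.0]
wrist_force: [-0.1, 1.0, 2.5]
width: 0.0176
```

```bash
python3 cap.py 9 top 155 145 255 245 side 240 105 350 205
```

```text
10.9 [0.5604 0.1565 0.0958] [-0.0004  0.9601 -0.2798  0.0002] [-0.0627  0.9594  2.5435] 0.017569660676714245 [ 0.1844  0.5166 -0.6631  1.7487  0.3685  1.003  -1.1839]
x [ 0.8434 -0.5373  0.0002] yaw -32.49969589064904 z [ 0.0006  0.0007 -1.    ]
```

View pics/side9_crop.png

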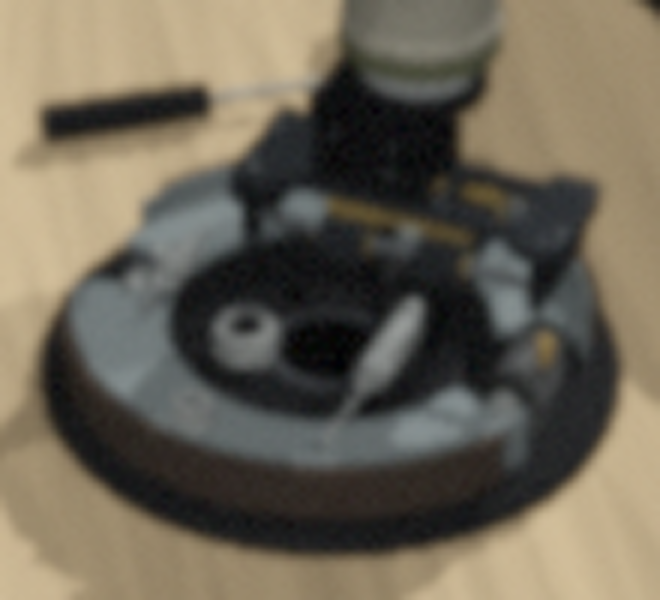

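Gripped: the jaw stopped at 17.6 mm on the coil. Next I'll pitch the eye up about the hook, then pull it over the pin.

Call:
move_arm(
  travel=[
    [-0.03, -0.04, 0.1],
    [-0.06, -0.09, 0.22],
    [-0.08, -0.13, 0.34],
    [-0.02, 0, 0.36],
    [0.06, 0.14, 0.37],
    [0.13, 0.27, 0.38],
    [0.2, 0.4, 0.38],
    [0.27, 0.53, 0.38],
    [0.34, 0.64, 0.38],
    [0.34, 0.64, 0.38],
    [0.34, 0.64, 0.38],
  ],
  twist=[
    [0.14, -0.09, 0],
    [0.28, -0.18, 0],
    [0.42, -0.27, 0],
    [0.42, -0.27, 0],
    [0.42, -0.27, 0],
    [0.42, -0.27, 0],
    [0.42, -0.27, 0],
    [0.42, -0.27, 0],
    [0.42, -0.27, 0],
    [0.42, -0.27, 0],
    [0.42, -0.27, 0],
  ],
  jaw=[0, 0, 0, 0, 0, 0, 0, 0, 0, 0, 0],
)

```text
time: 12.38
tool_pos: [0.5684, 0.1711, 0.1045]
tool_rot: [-0.032, 0.959, -0.28, 0.009]
wrist_force: [-3.2, -8.0, -0.6]
width: 0.0177
```

```bash
python3 cap.py 10 top 155 145 255 245 side 240 105 350 205; python3 - <<'E'
from h import *
s=load("side10.npy");cv2.imwrite("pics/z10s.png",cv2.resize(s["image"][125:185,275:335],None,fx=10,fy=10,interpolation=cv2.INTER_CUBIC))
E
```

```text
12.375 [0.5684 0.1711 0.1045] [-0.0322  0.9595 -0.2799  0.0094] [-3.2225 -8.0461 -0.6079] 0.01766782727376943 [ 0.204   0.5068 -0.6855  1.749   0.3384  0.9564 -1.1677]
x [ 0.8432 -0.5376  0.    ] yaw -32.52242890919793 z [ 0.0361  0.0565 -0.9978]
```

View pics/z10s.png

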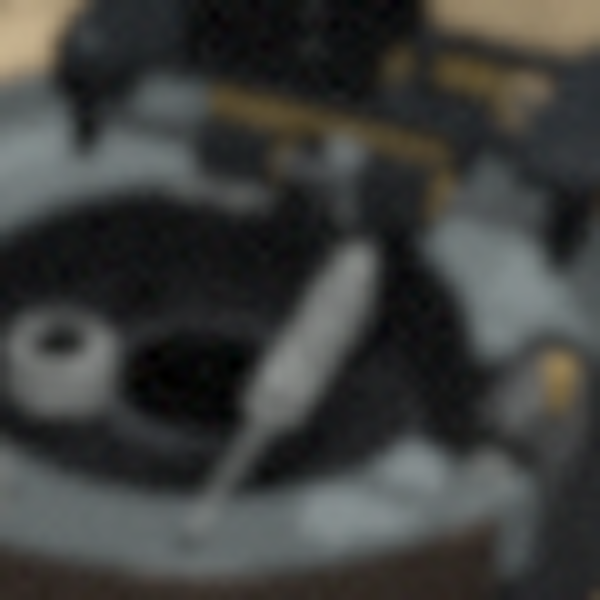

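View pics/top10_crop.png

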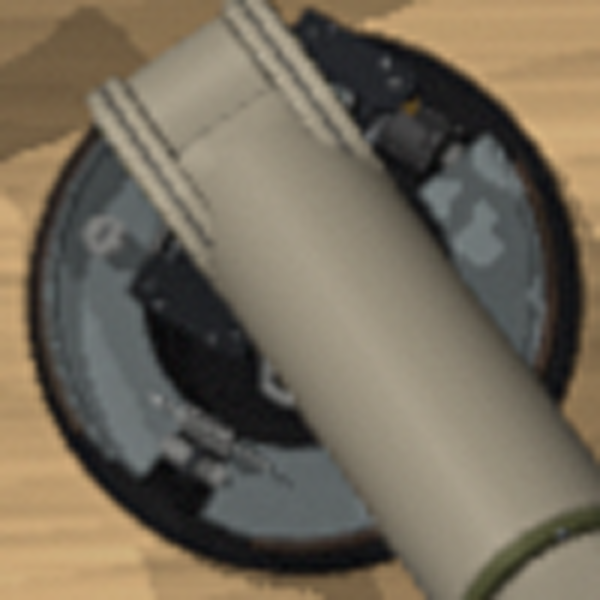

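The pull is 8.7 N, about 15 mm of stretch, which is plausible. The hook is still in the hole at about (295,177). I'll move the eye slightly further, then lower and level it over the pin.

Call:
move_arm(
  travel=[
    [0.05, 0.085, 0],
    [0.05, 0.085, 0],
    [0.08, 0.13, -0.12],
    [0.11, 0.17, -0.24],
    [0.135, 0.215, -0.36],
    [0.135, 0.215, -0.36],
    [0.135, 0.215, -0.36],
  ],
  twist=[
    [0, 0, 0],
    [0, 0, 0],
    [-0.14, 0.09, 0],
    [-0.28, 0.18, 0],
    [-0.42, 0.27, 0],
    [-0.42, 0.27, 0],
    [-0.42, 0.27, 0],
  ],
  jaw=[0, 0, 0, 0, 0, 0, 0],
)

```text
time: 13.35
tool_pos: [0.5717, 0.1759, 0.0956]
tool_rot: [0.002, 0.96, -0.28, -0.001]
wrist_force: [-3.9, -6.3, 6.1]
width: 0.0176
```

```bash
python3 cap.py 11 top 155 145 255 245 side 240 105 350 205; python3 - <<'E'
from h import *
s=load("side11.npy");cv2.imwrite("pics/z11s.png",cv2.resize(s["image"][125:185,275:335],None,fx=10,fy=10,interpolation=cv2.INTER_CUBIC))
E
```

```text
13.35 [0.5717 0.1759 0.0956] [ 0.0022  0.9599 -0.2803 -0.0007] [-3.929  -6.2548  6.1127] 0.017564973841906223 [ 0.1397  0.5494 -0.6543  1.7011  0.3834  1.0265 -1.215 ]
x [ 0.8429 -0.5381 -0.0001] yaw -32.55371209884267 z [-0.0027 -0.0039 -1.    ]
```

View pics/z11s.png

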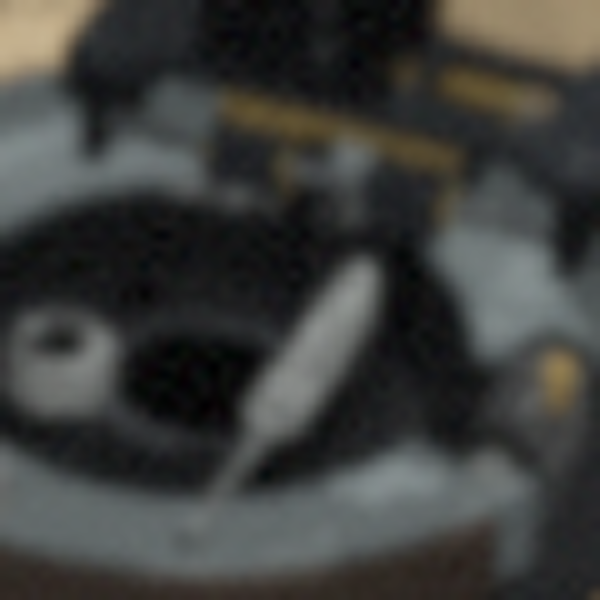

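Fz of 6 N could mean seated on the web or resting on the pin head. To tell which, I'll ease back along the spring: a captured eye takes the load off the gripper.

Call:
move_arm(
  travel=[
    [-0.04, -0.06, 0],
    [-0.08, -0.13, 0],
    [-0.12, -0.19, 0],
    [-0.12, -0.19, 0],
  ],
  twist=[
    [0, 0, 0],
    [0, 0, 0],
    [0, 0, 0],
    [0, 0, 0],
  ],
  jaw=[0, 0, 0, 0],
)

```text
time: 13.95
tool_pos: [0.5689, 0.1721, 0.0958]
tool_rot: [0.001, 0.96, -0.28, -0.0]
wrist_force: [0.9, 0.8, -0.1]
width: 0.0175
```

```bash
python3 - <<'E'
from workcell import *
s=get_state();print(s["tool_pos"],s["wrist_force"],s["ft_torque"])
E
```

```text
[0.56893962 0.17214197 0.09582108] [ 0.85833761  0.84502551 -0.08093348] [ 0.25595863 -0.17840879 -0.02780701]
```

The pull fell from 7.4 N to about 0 over 5 mm, so the pin is holding the eye. Releasing and backing off.

Call:
move_arm(
  travel=[
    [0, 0, 0],
    [0, 0, 0],
    [0, 0, 0],
    [0, 0, 0],
    [0, 0, 0.6],
    [0, 0, 1.6],
    [0, 0, 2.6],
    [-1.2, -1.2, 3],
    [-2.6, -2.6, 3.2],
    [-4, -4, 3.2],
    [-5.4, -5.4, 3.2],
    [-5.4, -5.4, 3.2],
  ],
  twist=[
    [0, 0, 0],
    [0, 0, 0],
    [0, 0, 0],
    [0, 0, 0],
    [0, 0, 0],
    [0, 0, 0],
    [0, 0, 0],
    [0, 0, 0],
    [0, 0, 0],
    [0, 0, 0],
    [0, 0, 0],
    [0, 0, 0],
  ],
  jaw=[42, 42, 42, 42, 42, 42, 42, 42, 42, 42, 42, 42],
)

```text
time: 15.45
tool_pos: [0.4323, 0.0345, 0.1765]
tool_rot: [0.003, 0.959, -0.282, 0.0]
wrist_force: [0.1, 0.5, 0.9]
width: 0.0422
```

```bash
python3 cap.py 12 top 155 145 255 245 side 240 105 350 205; python3 - <<'E'
from h import *
t=load("top12.npy");cv2.imwrite("pics/z12.png",cv2.resize(t["image"][160:205,178:242],None,fx=12,fy=12,interpolation=cv2.INTER_CUBIC))
s=load("side12.npy");cv2.imwrite("pics/z12s.png",cv2.resize(s["image"][130:185,280:335],None,fx=10,fy=10,interpolation=cv2.INTER_CUBIC))
E
```

```text
15.45 [0.4323 0.0345 0.1765] [ 0.0029  0.9595 -0.2818  0.0001] [0.138  0.4719 0.9351] 0.04217088982722071 [ 0.5293  0.0664 -0.7268  2.0478  0.0569  1.0473 -0.7963]
x [ 0.8412 -0.5408  0.0018] yaw -32.7358500170103 z [-0.0015 -0.0056 -1.    ]
```

View pics/z12.png

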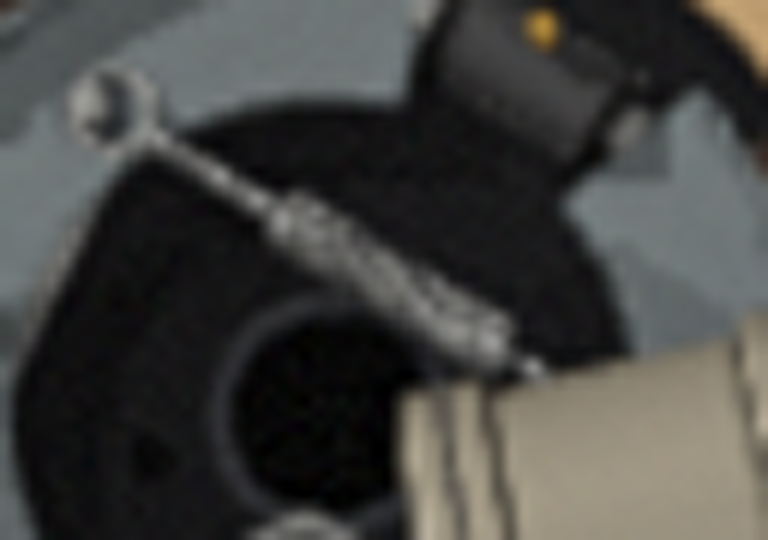

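View pics/z12s.png

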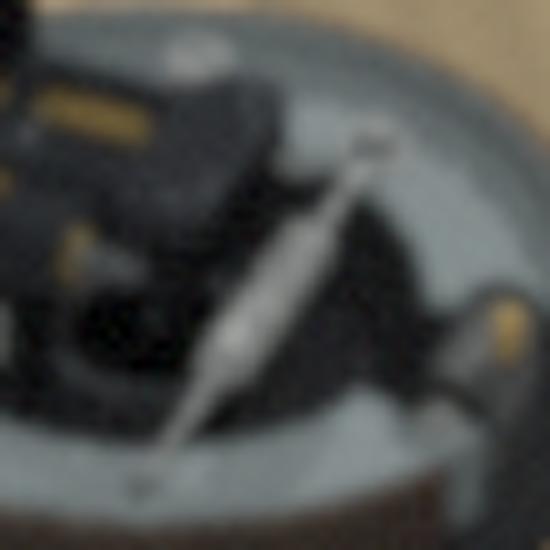

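The eye is round the pin: ring at (113,107) with the pin inside its far side at (92,103). I'll clear the arm to check the hook and the shoe.

Call:
move_arm(
  travel=[
    [-0.2, -1.5, 0.6],
    [-0.4, -3.2, 1.2],
    [-0.5, -5, 1.8],
    [-0.5, -7, 2],
    [-0.5, -8, 2],
    [-0.5, -8, 2],
  ],
  twist=[
    [0, 0, 0],
    [0, 0, 0],
    [0, 0, 0],
    [0, 0, 0],
    [0, 0, 0],
    [0, 0, 0],
  ],
  jaw=[42, 42, 42, 42, 42, 42],
)

```text
time: 16.3
tool_pos: [0.4227, -0.1638, 0.2272]
tool_rot: [0.001, 0.96, -0.281, 0.001]
wrist_force: [0.3, 0.8, 0.1]
width: 0.0422
```

```bash
python3 cap.py 13 top 155 145 255 245 side 240 105 350 205; python3 - <<'E'
from h import *
t=load("top13.npy");cv2.imwrite("pics/z13.png",cv2.resize(t["image"][160:210,178:242],None,fx=12,fy=12,interpolation=cv2.INTER_CUBIC))
s=load("side13.npy");cv2.imwrite("pics/z13s.png",cv2.resize(s["image"][130:185,280:335],None,fx=10,fy=10,interpolation=cv2.INTER_CUBIC))
E
```

```text
16.3 [ 0.4227 -0.1638  0.2272] [ 0.0012  0.9597 -0.281   0.0008] [0.3463 0.7779 0.1078] 0.0421697859394667 [ 0.769   0.0312 -0.5042  1.9571  0.0191  1.1558 -0.3124]
x [ 0.8421 -0.5394  0.0022] yaw -32.63995001734588 z [ 0.0008 -0.0028 -1.    ]
```

View pics/z13.png

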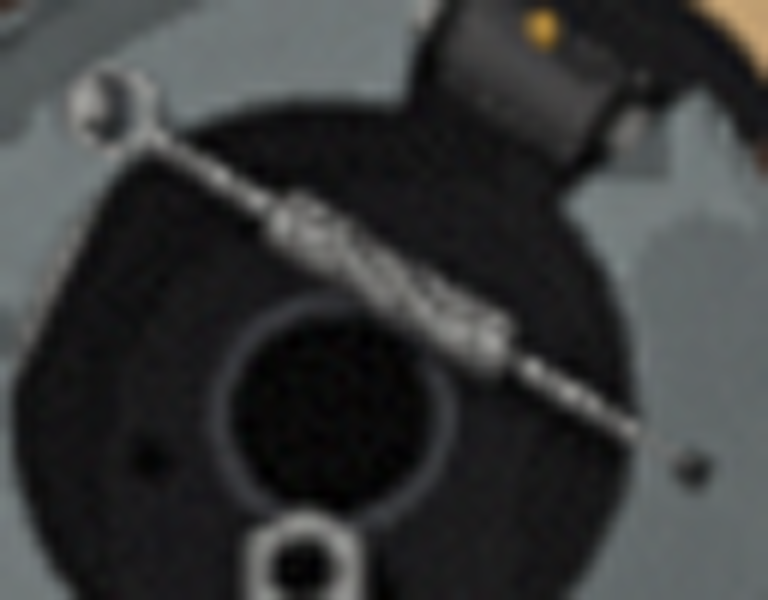

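View pics/z13s.png

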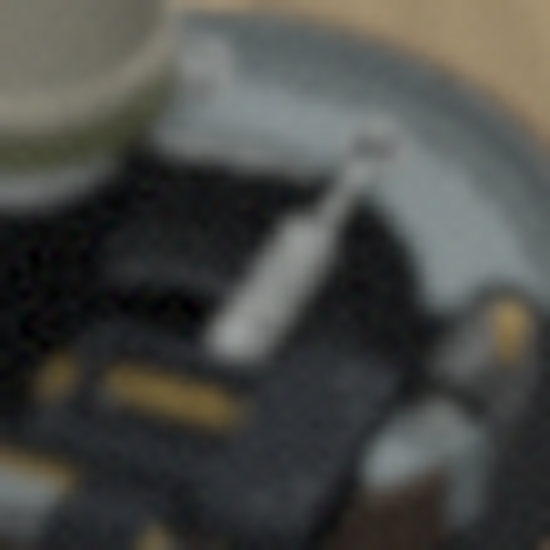

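View pics/top13.png

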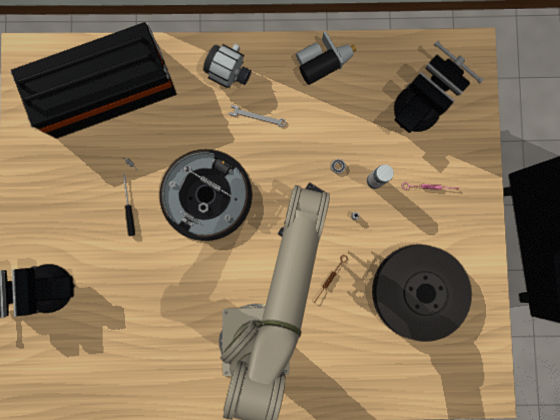

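```bash
python3 - <<'E'
from h import *
t=load("top13.npy")
P={n:plane(t,crop(p,178,160,12),z)[:2] for n,p,z in(("eye",(113,108),.0408),("pin",(92,105),.048),("c1",(278,212),.0408),("c2",(512,350),.0408),("hole",(692,467),.039))}
n=lambda a,b:np.linalg.norm(P[a]-P[b])
print(P,"eye-pin",n("eye","pin"),"coil",n("c1","c2"),"hole-pin",n("hole","pin"),"eye-hole",n("eye","hole"))
z=cv2.resize(t["image"][185:210,222:247],None,fx=20,fy=20,interpolation=cv2.INTER_CUBIC);z=cv2.convertScaleAbs(z,alpha=1.7,beta=-60);cv2.imwrite("pics/hk13.png",z)
E
```

```text
{'eye': array([0.6085, 0.2303]), 'pin': array([0.6083, 0.2352]), 'c1': array([0.5769, 0.1823]), 'c2': array([0.535 , 0.1144]), 'hole': array([0.4998, 0.0624])} eye-pin 0.004899006493744488 coil 0.07984176491446698 hole-pin 0.20405210203562957 eye-hole 0.2000345847909232
```

View pics/hk13.png

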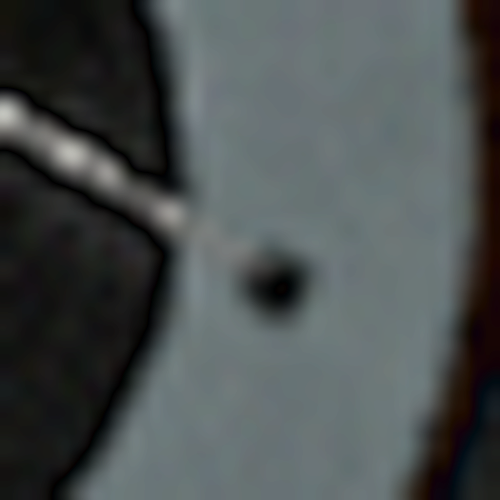

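The shank runs into the coil side of the hole at about (235,198.5), and the numbers fit a fitted spring. Handing in.

```bash
python3 -c "
from workcell import *
print(job_done())"
```

```text
the job is handed in; nothing more can be done
None
```

The spring is fitted and the job was handed in at about 16.5 s. I hung the hook leg in the -y shoe's hole and let go. Then I gripped the spring again by its eye-end coil, stretched it, lowered the eye over the pin and released it.

**Last checks (top view, arm clear of the brake):**

| Check | Measured | Expected |
|---|---|---|
| Eye centre to pin centre | about 5 mm | below 8 mm |
| Coil length | about 77–80 mm (stretched 10–13 mm) | 67 mm plus about 10 mm |
| Hole to pin | 204 mm | 206 mm with the shoe home |

- **Hook:** the shank runs into the coil side of the hole, and the spring is still stretched, so the hook is holding.
- **Eye:** before release, the pull on the gripper fell from 7.4 N to about zero over 5 mm, so the pin had taken the load.
- **Other parts:** the gripper was clear of everything, and nothing else in the overview looked moved.

**Not directly confirmed:**
- **Heights:** I did not measure the height of the leg tip or the eye. They are inferred from the hook and eye both holding under load.
- **Shoe position:** that the shoe is home is inferred from the hole-to-pin distance, which is 2 mm short (about my measuring error), and from a spring pull well over 2 N.
- **Side view:** in the last side picture the arm hid the hook.

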